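# Clamp a gauge manifold in the machine vise

### The arm

A 6-joint arm with a two-finger parallel gripper is mounted at the origin on a cart in front of the work surface, level with it; the furniture and walls round the work are solid. World frame = base frame: x ahead of the robot, y to its left, z up, the work surface at z = 0. Lengths are in m, angles in rad, forces in N, time in s.
With the tool pointing down it reaches from about 0.275 to 0.85 m from the base axis. Payload 19 kg.
Tool frame: the origin (TCP) lies at the very end of the fingers, on their centre line; the grasp point (between the pads) lies 19 mm behind it; z points along the fingers, y is the line along which they close (so a half turn about z gives the same grasp; the last joint's range is limited). The gripper opens to 85 mm and grips with 20 to 120 N. Pads are 22 mm wide; open, the fingers measure 114 mm over their backs; the gripper's body (76 mm by 85 mm) begins 54 mm behind the grasp point. The pads swing forward as they close: fully open they stand 13 mm farther back than shut.
Start: joints at [-1.478, 0.15, 1.437, -0, 1.554, -0.134], TCP at [0.129, -0.56, 0.231] pointing down, gripper open.
Joint ranges: [-2.8, 2.8], [-0.68, 2.1], [0.12, 2.68], [-1.39, 4.53], [0.16, 2.79], [-2.81, 2.81]. Speed limits (rad/s): [1.89, 1.89, 2.22, 3.01, 3.01, 3.01].

### API

Orientations are given as a unit quaternion [w, x, y, z].
In Python, from plant import manip gives the robot as it stands. The module is installed in compiled form; this text tells all that it offers.
- The arm moves only by the tool arm_command, never from a script. Its argument "commands" is one flat list of numbers, 7 for each row, row after row: the turn, a rotation vector about the tool's x, y, z in degrees, then the shift along the tool's x, y, z in cm, then the opening, from 0 (shut) to 1 (fully open). In form: [ax, ay, az, dx, dy, dz, fingers, ax, ay, az, dx, dy, dz, fingers, ...]. A call has 1 to 8 rows; each row shifts and turns the commanded pose from where the row before left it, along the tool's axes as they then stand; what a row does not reach is not made up. A row lasts 1/10 s, in which the tool goes at most 50 mm and 8.59 degrees, less where a joint would pass 70% of its speed; a pose out of reach is approached as far as the arm can. A call is refused whole if a number of a shift passes 5 or a number of a turn 8.59, either way. A call with a gripper value outside its range is refused whole. The fingers move at their own pace and stop on an object; "squeeze" is the grip in N (left out, the last holds). Time passes only in rows, so rows that do not move let the fingers close. It gives the time, the measured TCP pose, the force, the opening and the grip force at its end, in the units of the state.
- manip.state(): the state, without advancing time (a new reading comes with each control period).
- manip.get_image(name): name is "scene" or "top" or "wrist"; returns a dict with "color" (420x560x3 uint8, red, green, blue), "depth" (420x560 float32, m along the optical axis (not along the pixel's ray), 0 where there is no reading), "fx", "fy", "cx", "cy" (pixels), "distortion" ([k1, k2, p1, p2, k3] as OpenCV has them; the pictures are not rectified), "R" (3x3) and "t" (3): a world point X has camera coordinates R X + t. Camera axes: x right, y down, z forward; pixel columns grow to the right and rows downward; lengths in m; the calibration is good to about 2 mm. A picture is of the moment at which its call begins.
- manip.close_job(): hands the job in; it is judged then, once.
The state is a dict: "time": time; "joints": joint angles; "joint_vel": joint speeds; "joint_torque": joint torques, N m; "tcp_pos": TCP position; "orientation": TCP orientation; "contact_force": force on the tool from outside, world axes, zero at the start; "torque": the same for the moment, N m; "finger_gap": finger opening in m; "grasp_force": force on a finger pad.
Only numpy, scipy, OpenCV 4.12 (cv2) and the standard library are available. Lean on these libraries where they do the work, as an engineer would, in place of code of your own. Each camera call takes 0.05 s, during which the arm holds its last target. There are 200 camera calls.

### The job

Get the gauge manifold (the aluminium block with the brass adapter on top) ready to have its adapter tightened: set it upright into the pocket of the vise's rear jaw, sitting flat on the vise bed, square to the jaws, and let go of it. Then turn the vise's crank clockwise, as seen from the crank end, until the moving jaw grips the block firmly, and leave the vise tight. Leave the gauge, the wrench and the coupling nut on the table where they lie.

Things in the scene. Friction and masses are not known exactly. Their poses are not given: they have to be found in the camera images.
- vise: Green machine vise, fixed to the table, 245 mm long with its crank, 100 mm high. Origin: on the table, under the middle of its round base. x: along the screw from the crank end (-x) to the fixed rear jaw (+x); z up. The bed, two steel ways 74 mm above the table, is the floor for the work. The jaws stand 26 mm above the bed; aluminium jaw faces, moving jaw 80 mm wide.
- pocket (a point): Where the middle of the block's underside belongs when clamped: on the bed (74 mm above the table), midway between the cheeks, 18 mm before the pocket's back wall; x = +22 mm, y = 0 in the vise's frame, axes as the vise's. The block may be set down from here to 9 mm farther forward (-x), still between the cheeks: the moving jaw then pushes it home against the back wall.
- pocket_cheek (a point): On the bed at the +y side of the pocket milled into the rear jaw: foot of the inner face of the +y cheek, at its front edge. The two cheeks are 56 mm apart (y = -28 and +28 mm), reach from x = +28 mm to the back wall at x = +40 mm, and stand 26 mm high; the top 6 mm is chamfered out to 64 mm apart. The pocket is open to the front (-x) and top.
- vise_jaw: Moving jaw. Its frame has the vise's axes and lies s ahead (+x) of the vise's origin, s being how far the jaw has closed (4 to 10 mm at the start). Its face is at x = s - 14 mm in the vise's frame and meets the 36 mm block held against the back wall at s = 18 mm. Only the screw moves it.
- vise_screw (a joint): Crank angle, rad. Clockwise seen from the crank end (positive about the vise's +x) counts up and closes the jaw: s = 6 mm x angle / 2 pi. Arm straight up at 0, 2 pi, 4 pi...; towards the vise's -y a quarter turn later. About 7 N at the handle turns it; it stays where left. From where the jaw meets the block it stiffens; 1/8 to 1/4 turn more (12 to 20 N) is tight. Start 4.2 to 10.2.
- crank_grip (a point): Middle of the crank's black handle: round, 19 mm thick, 48 mm long, along the vise's x, spinning freely on its pin, so the fingers can hold it and carry it round without turning. It circles the shaft (56 mm above the table, y = 0) at 36 mm radius, x = -146 mm in the vise's frame. The crank arm is 25 mm nearer the vise. Use this position only, the orientation spins.
- manifold: Aluminium block 36 mm (x) x 52 mm (y) x 44 mm (z up) with a brass adapter upright in the middle of its top; about 0.33 kg. Origin: middle of the block's underside. Its x belongs along the vise's x, either way round, the 52 mm side between the cheeks (2 mm play each side). Once seated, its top 18 mm and the adapter stand above the jaws.
- hex (a point): Middle of the brass adapter's hexagon, 59 mm above the block's underside: a good grip from above. The hexagon feels round, 28 mm in diameter, and reaches from 50 to 67 mm above the underside; the thread above it is 16 mm in diameter and ends at 86 mm. Axes as the block's.
- gauge: Bystander: black analogue pressure gauge lying on its back, 99 x 67 x 33 mm. Origin: middle of its underside.
- spanner: Bystander: steel open-ended wrench lying flat near the table's front edge, 52 x 205 x 8 mm, long along its y. Origin: middle of its underside.
- nut: Bystander: knurled steel coupling nut lying flat, 36 mm in diameter, 18 mm high. Origin: middle of its underside.

How it is judged:
By the outcome, as a careful person would: the job done as asked, in the order asked, and still so for the second after the job is handed in, with the robot touching nothing.
It also fails if it takes over 72 s, if anything falls off the work surface, if the arm or the gripper's body presses on something with over 40 N, if the wrist force passes 120 N, or if a joint passes its speed limit or range.

## Working session

There is one attempt and no reset: what is moved stays moved. The work goes in short steps, Python scripts to look and compute and a tool call to move; the robot and the scene stay as the last step left them, time stands still between calls to the robot, and variables do not carry over. Pictures are saved under pics/ and viewed, at most 10 in all, crops included, and the job is handed in when it is done.

Besides the shell and the picture viewer there is one more tool, called after "Emit:" in YAML: its name, and indented under it one key for each argument. arm_command: Moves the arm, as the interface text tells. Its arguments: {"type":"object","properties":{"commands":{"type":"array","items":{"type":"number"}},"squeeze":{"type":"number"}},"required":["commands"]}

```bash
mkdir -p pics; cat > h.py <<'E'
import numpy as np, cv2, pickle
from plant import manip
def grab(n):
    im=manip.get_image(n); pickle.dump(im,open(f'pics/{n}.pkl','wb')); return im
def load(n): return pickle.load(open(f'pics/{n}.pkl','rb'))
def cloud(im):
    K=np.array([[im['fx'],0,im['cx']],[0,im['fy'],im['cy']],[0,0,1]])
    h,w=im['depth'].shape; u,v=np.meshgrid(np.arange(w),np.arange(h))
    p=cv2.undistortPoints(np.stack([u,v],-1).reshape(-1,1,2).astype(np.float64),K,np.array(im['distortion'],float)).reshape(h,w,2)
    d=im['depth'][...,None]; c=np.concatenate([p*d,d],-1)
    X=(c-np.array(im['t']))@np.array(im['R']); X[im['depth']==0]=np.nan
    return X
E
python3 - <<'E'
from h import *
ims=[grab(n) for n in('top','scene')]
for n,i in zip(('top','scene'),ims):
    cv2.imwrite(f'pics/{n}0.png',i['color'][...,::-1])
    print(n,-np.array(i['R']).T@i['t'])
print(manip.state())
E
```

```text
top [ 0.30514405 -0.02308834  1.19470382]
scene [ 0.13311474 -0.72505719  0.42204604]
{'time': 0.1, 'joints': array([-1.47799146e+00,  1.50910091e-01,  1.43791941e+00, -9.63761580e-06,
        1.55380615e+00, -1.33982764e-01]), 'joint_vel': array([ 0.00059603, -0.00096394, -0.00041787,  0.00054006,  0.00094302,
        0.00228976]), 'joint_torque': array([ 4.13310947e-03, -7.14381051e+01, -5.71790671e+01, -6.88541968e-05,
        7.28416155e-03, -6.89997734e-06]), 'tcp_pos': array([ 0.1292555 , -0.5600672 ,  0.23077426]), 'orientation': array([-5.21488480e-04,  9.93577663e-01,  1.13151034e-01,  5.91932624e-06]), 'contact_force': array([0.43742437, 0.42448709, 0.60393228]), 'torque': array([-0.00656216,  0.03137543,  0.00118642]), 'grasp_force': 0.0, 'finger_gap': 0.08573788931824304}
```

View pics/top0.png

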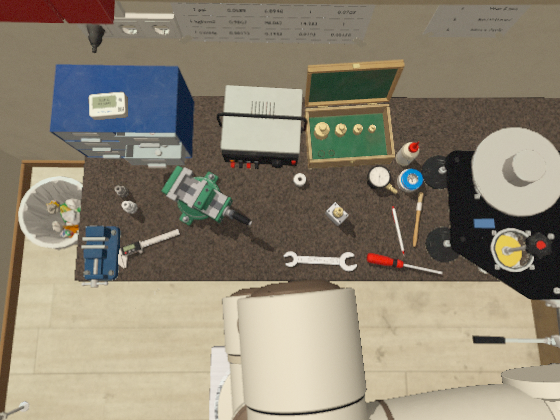

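View pics/scene0.png

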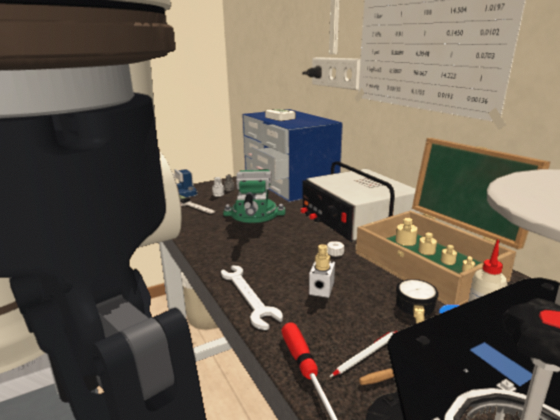

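The top view shows the vise at about (200,195), with its crank toward (245,220). The manifold stands upright at (338,213), the nut is at (300,180), the gauge near (379,178) and the wrench at (320,261). Next I'll measure these from the depth data.

```bash
python3 - <<'E'
from h import *
im=load('top');X=cloud(im)
s=lambda u,v:print((u,v),X[v,u].round(3))
for p in[(245,220),(200,195),(338,213),(300,180),(270,240),(320,261)]:s(*p)
# manifold
M=X[195:232,320:358].reshape(-1,3);M=M[np.isfinite(M).all(1)]
for lo,hi in[(.036,.05),(.06,.07),(.075,.095)]:
    P=M[(M[:,2]>lo)&(M[:,2]<hi)]
    print(lo,len(P),P.mean(0).round(4),P.min(0).round(3),P.max(0).round(3),cv2.minAreaRect((P[:,:2]*1000).astype(np.float32)))
V=X[150:235,150:265].reshape(-1,3);V=V[np.isfinite(V).all(1)]
for lo,hi in[(.094,.106),(.068,.08)]:
    P=V[(V[:,2]>lo)&(V[:,2]<hi)]
    print(lo,len(P),P.mean(0).round(4),cv2.minAreaRect((P[:,:2]*1000).astype(np.float32)))
c=im['color'][...,::-1]
a=cv2.resize(c[155:240,155:265],None,fx=7,fy=7,interpolation=cv2.INTER_CUBIC)
cv2.imwrite('pics/v.png',a[:595])
E
```

```text
(245, 220) [0.481 0.065 0.103]
(200, 195) [0.547 0.184 0.101]
(338, 213) [ 0.505 -0.181  0.075]
(300, 180) [ 0.615 -0.083 -0.001]
(270, 240) [0.44  0.002 0.003]
(320, 261) [ 0.381 -0.137  0.008]
0.036 168 [ 0.5095 -0.1826  0.0443] [ 0.483 -0.213  0.036] [ 0.542 -0.155  0.049] ((511.543701171875, -183.6552276611328), (50.70870590209961, 36.305320739746094), 45.19493865966797)
0.06 33 [ 0.5074 -0.1805  0.0663] [ 0.499 -0.193  0.062] [ 0.52  -0.171  0.07 ] ((509.03045654296875, -181.0844268798828), (24.831966400146484, 17.168048858642578), 48.443538665771484)
0.075 29 [ 0.512  -0.1829  0.0849] [ 0.505 -0.19   0.077] [ 0.52  -0.176  0.088] ((511.9533996582031, -183.0210418701172), (14.836363792419434, 14.42342472076416), 11.73647689819336)
0.094 1166 [0.5728 0.1849 0.0993] ((595.7470092773438, 178.73048400878906), (294.48388671875, 206.41830444335938), 80.22228240966797)
0.068 1086 [0.5749 0.1952 0.0739] ((582.45556640625, 182.90382385253906), (310.9769592285156, 185.027587890625), 84.10308074951172)
```

View pics/v.png

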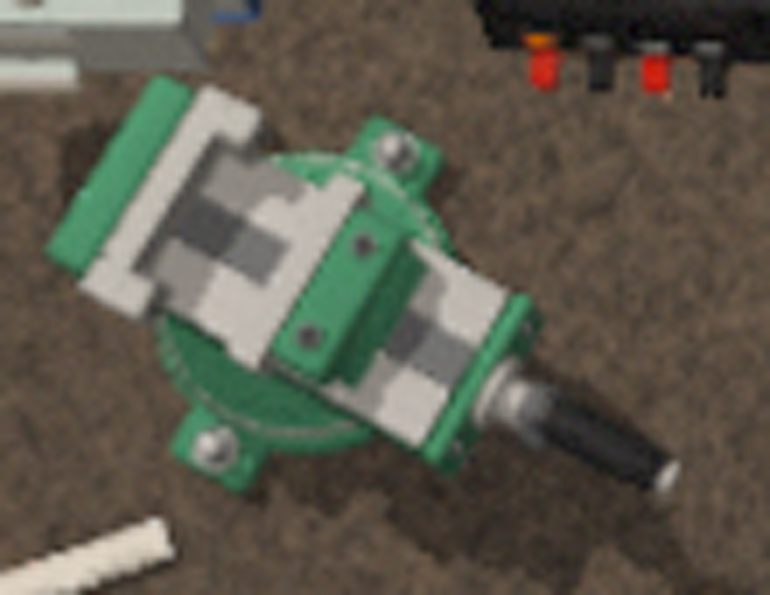

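The crop shows the crank handle up and to the right, from about (560,410) to (665,478). The pocket faces the moving jaw near (270,230). The handle top is at z≈0.10, so the crank is near straight up, or about 6.3 rad. I'll fit the orientations next.

```bash
python3 - <<'E'
from h import *
im=load('top');X=cloud(im)
def axes(P):
    b=cv2.boxPoints(cv2.minAreaRect((P[:,:2]*1000).astype(np.float32)))
    e=[b[1]-b[0],b[2]-b[1]]
    return b.mean(0).round(1),[(round(float(np.linalg.norm(k)),1),round(float(np.degrees(np.arctan2(k[1],k[0]))%180),1)) for k in e]
M=X[195:232,320:358].reshape(-1,3);M=M[np.isfinite(M).all(1)]
print('block',axes(M[(M[:,2]>.038)&(M[:,2]<.049)]))
hsv=cv2.cvtColor(im['color'],cv2.COLOR_RGB2HSV)
W=X.copy();sub=np.zeros(X.shape[:2],bool);sub[155:240,155:265]=1
fin=np.isfinite(X).all(-1)&sub&(np.hypot(X[...,0]-.545,X[...,1]-.18)<.14)
H=fin&(X[...,2]>.085)&(hsv[...,2]<60)&(X[...,0]<.52)&(X[...,1]<.13)
P=X[H];print('handle',len(P),P.mean(0).round(4),P[:,2].max(),axes(P))
g=fin&(hsv[...,0]>60)&(hsv[...,0]<85)&(hsv[...,1]>90)
T=fin&(X[...,2]>.095)&(X[...,2]<.105)&~(H)
for nm,m in(('rear',T&((X[...,0]*.5+X[...,1]*.866)>.465)),('mov',T&((X[...,0]*.5+X[...,1]*.866)<.465)&(X[...,1]>.13))):
    P=X[m];print(nm,len(P),P.mean(0).round(4),axes(P))
B=fin&(X[...,2]>.068)&(X[...,2]<.079);P=X[B];print('bed',len(P),axes(P))
S=fin&(X[...,2]>.01)&(X[...,2]<.06)&g;P=X[S];print('base',len(P),np.median(P[:,2]),axes(P))
E
```

```text
block (array([ 511.5, -183.7], dtype=float32), [(36.3, 135.2), (50.7, 45.2)])
handle 120 [0.488  0.0777 0.0991] 0.10567804249422999 (array([488.9,  77.9], dtype=float32), [(18.3, 151.9), (45.4, 61.9)])
rear 469 [0.5888 0.2496 0.0999] (array([603.6, 257.5], dtype=float32), [(115.8, 151.8), (78.8, 61.8)])
mov 361 [0.5477 0.1824 0.0996] (array([547. , 181.1], dtype=float32), [(79.1, 151.2), (38.3, 61.2)])
bed 844 (array([577.8, 192.4], dtype=float32), [(180.4, 177.4), (180.6, 87.4)])
base 302 0.023686011468285494 (array([542.3, 180.7], dtype=float32), [(158.9, 145.2), (132.0, 55.2)])
```

Vise yaw is about 61.5°, with its origin near (0.559, 0.2055). The block's x axis lies at about 135°, with its centre at (0.5115, −0.1835). I'll turn the tool and go above the block.

Emit:
arm_command:
  commands: [0, 0, -8.1, 0, 0, 0, 1, 0, 0, -8.1, 0, 0, 0, 1, 0, 0, -8.1, 0, 0, 0, 1, 0, 0, -8.1, 0, 0, 0, 1, 0, 0, -8.1, 0, 0, 0, 1, 0, 0, -8.1, 0, 0, 0, 1, 0, 0, -8.1, 0, 0, 0, 1, 0, 0, -8.1, 0, 0, 0, 1]

```text
time: 0.9
tcp_pos: [0.1293, -0.5601, 0.2309]
orientation: [-0.0, 0.776, 0.63, 0.0]
contact_force: [-0.1, -0.8, -0.2]
finger_gap: 0.0855
grasp_force: 0.0
```

Emit:
arm_command:
  commands: [0, 0, -8.1, 0, 0, 0, 1, 0, 0, -8.1, 0, 0, 0, 1, 0, 0, -8.1, 0, 0, 0, 1, 0, 0, -8.1, 0, 0, 0, 1, 0, 0, -8.1, 0, 0, 0, 1, 0, 0, -8.1, 0, 0, 0, 1, 0, 0, -8.1, 0, 0, 0, 1]

```text
time: 1.6
tcp_pos: [0.1293, -0.5601, 0.2309]
orientation: [-0.0, 0.384, 0.923, 0.0]
contact_force: [0.1, -0.6, 0.4]
finger_gap: 0.0853
grasp_force: 0.0
```

Emit:
arm_command:
  commands: [0, 0, 0, 0, 2.5, 0, 1, 0, 0, 0, 0, 4.5, 0, 1, 0, 0, 0, 0, 4.5, 0, 1, 0, 0, 0, 0, 4.5, 0, 1, 0, 0, 0, 0, 4.5, 0, 1, 0, 0, 0, 0, 4.5, 0, 1, 0, 0, 0, 0, 4.5, 0, 1, 0, 0, 0, 0, 4.5, 0, 1]

```text
time: 2.4
tcp_pos: [0.3727, -0.3204, 0.2312]
orientation: [-0.0, 0.387, 0.922, 0.0]
contact_force: [0.7, -1.2, 0.5]
finger_gap: 0.0852
grasp_force: 0.0
```

Emit:
arm_command:
  commands: [0, 0, 0, 0, 4.5, 0, 1, 0, 0, 0, 0, 4.5, 0, 1, 0, 0, 0, 0, 4.5, 0, 1, 0, 0, 0, 0, 3, 0, 1, 0, 0, 0, 0, 0, 0, 1, 0, 0, 0, 0, 0, 0, 1]

```text
time: 3.0
tcp_pos: [0.4896, -0.2059, 0.2309]
orientation: [-0.0, 0.386, 0.922, 0.0]
contact_force: [-0.1, -1.0, -0.3]
finger_gap: 0.0856
grasp_force: 0.0
```

```bash
python3 - <<'E'
from h import *
im=grab('wrist');X=cloud(im);cv2.imwrite('pics/w1.png',im['color'][...,::-1])
print(manip.state()['tcp_pos'],-np.array(im['R']).T@im['t'])
ok=np.isfinite(X).all(-1)&(np.hypot(X[...,0]-.5115,X[...,1]+.1835)<.05)
for lo,hi in[(.04,.047),(.064,.07),(.083,.09)]:
    P=X[ok&(X[...,2]>lo)&(X[...,2]<hi)]
    if len(P)<5: continue
    b=cv2.boxPoints(cv2.minAreaRect((P[:,:2]*1000).astype(np.float32)))
    print(len(P),np.median(P[:,2]).round(4),b.mean(0),[(np.linalg.norm(k).round(1),np.degrees(np.arctan2(k[1],k[0]))%180) for k in(b[1]-b[0],b[2]-b[1])])
E
```

```text
[ 0.48918351 -0.20647491  0.23103006] [ 0.43920228 -0.15641117  0.37385415]
934 0.0444 [ 508.50104 -184.01492] [(np.float32(35.9), np.float32(134.72559)), (np.float32(50.9), np.float32(44.725574))]
178 0.0668 [ 506.3484 -183.979 ] [(np.float32(22.7), np.float32(162.2167)), (np.float32(23.9), np.float32(72.2167))]
160 0.0863 [ 508.0649  -184.64923] [(np.float32(15.3), np.float32(139.74594)), (np.float32(14.9), np.float32(49.745926))]
```

View pics/w1.png

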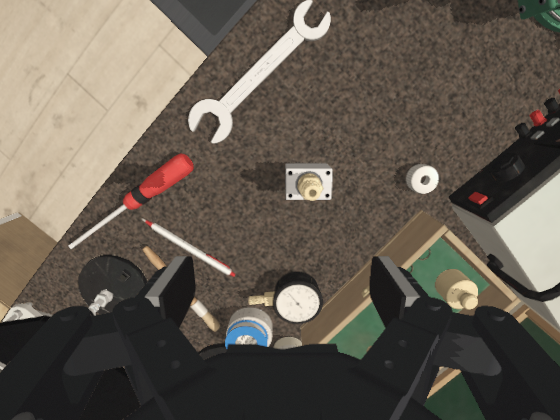

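The wrist view shows the block at pixel (308,183), already square to the tool. I'll move over it, go down to the hexagon and grip.

Emit:
arm_command:
  commands: [0, 0, 0, 0.2, 3.0, 0, 1, 0, 0, 0, 0, 0, 4.0, 0.8, 0, 0, 0, 0, 0, 4.5, 0.8, 0, 0, 0, 0, 0, 4.5, 0.8, 0, 0, 0, 0, 0, 3.5, 0.8, 0, 0, 0, 0, 0, 1.6, 0.8, 0, 0, 0, 0, 0, 0, 0.8]

```text
time: 3.75
tcp_pos: [0.5077, -0.1843, 0.0481]
orientation: [-0.002, 0.387, 0.922, 0.0]
contact_force: [-1.0, 0.1, 0.2]
finger_gap: 0.0682
grasp_force: 0.0
```

Emit:
arm_command:
  commands: [0, 0, 0, 0, 0, 0, 0, 0, 0, 0, 0, 0, 0, 0, 0, 0, 0, 0, 0, 0, 0, 0, 0, 0, 0, 0, 0, 0, 0, 0, 0, 0, 0, 0, 0, 0, 0, 0, 0, 0, 0, 0, 0, 0, 0, 0, 0, 0, 0]
  squeeze: 50

```text
time: 4.45
tcp_pos: [0.5101, -0.1843, 0.0518]
orientation: [0.001, 0.387, 0.922, -0.0]
contact_force: [-0.6, 0.4, 7.1]
finger_gap: 0.0255
grasp_force: 48.7
```

Emit:
arm_command:
  commands: [0, 0, 0, 0, 0, -1.0, 0, 0, 0, 0, 0, 0, -2.0, 0, 0, 0, 0, 0, 0, -4.0, 0, 0, 0, 0, 0, 0, -4.0, 0, 0, 0, 0, 0, 0, -3.0, 0, 0, 0, 0, 0, 0, -1.0, 0, 0, 0, 0, 0, 0, 0, 0]

```text
time: 5.15
tcp_pos: [0.5098, -0.184, 0.2014]
orientation: [0.001, 0.387, 0.922, -0.0]
contact_force: [0.9, 0.4, -5.0]
finger_gap: 0.026
grasp_force: 50.0
```

Emit:
arm_command:
  commands: [0, 0, 5, 0, 0, 0, 0, 0, 0, 7, 0, 0, 0, 0, 0, 0, 8, 0, 0, 0, 0, 0, 0, 8, 0, 0, 0, 0, 0, 0, 8, 0, 0, 0, 0, 0, 0, 8, 0, 0, 0, 0, 0, 0, 8, 0, 0, 0, 0, 0, 0, 8, 0, 0, 0, 0]

```text
time: 5.95
tcp_pos: [0.5088, -0.1835, 0.1979]
orientation: [-0.002, 0.798, 0.603, -0.001]
contact_force: [-0.2, 0.6, -3.8]
finger_gap: 0.0253
grasp_force: 50.0
```

Emit:
arm_command:
  commands: [0, 0, 8, 0, 0, 0, 0, 0, 0, 5, 0, 0, 0, 0, 0, 0, 0, 2, -1, 0, 0, 0, 0, 0, 3.6, -1.8, 0, 0, 0, 0, 0, 3.6, -1.8, 0, 0, 0, 0, 0, 3.6, -1.8, 0, 0, 0, 0, 0, 3.6, -1.8, 0, 0]

```text
time: 6.65
tcp_pos: [0.5148, 0.001, 0.1981]
orientation: [-0.001, 0.86, 0.511, -0.001]
contact_force: [0.7, -0.2, -2.7]
finger_gap: 0.0255
grasp_force: 50.0
```

Emit:
arm_command:
  commands: [0, 0, 0, 3.6, -1.8, 0, 0, 0, 0, 0, 3.6, -1.8, 0, 0, 0, 0, 0, 3.0, -1.4, 0, 0, 0, 0, 0, 2, -0.9, 0, 0, 0, 0, 0, 0, 0, 0, 0, 0, 0, 0, 0, 0, 0, 0]

```text
time: 7.25
tcp_pos: [0.5214, 0.135, 0.1984]
orientation: [-0.001, 0.859, 0.512, -0.001]
contact_force: [0.8, -0.7, -2.7]
finger_gap: 0.0259
grasp_force: 50.0
```

```bash
python3 - <<'E'
from h import *
im=grab('wrist');cv2.imwrite('pics/w2.png',im['color'][...,::-1])
s=manip.state();print(s['tcp_pos'],s['orientation'],-np.array(im['R']).T@im['t'])
E
```

```text
[0.52157585 0.13443068 0.19881666] [-4.15297634e-04  8.59388280e-01  5.11322266e-01 -1.07342273e-03] [0.55483087 0.19639053 0.34122054]
```

View pics/w2.png

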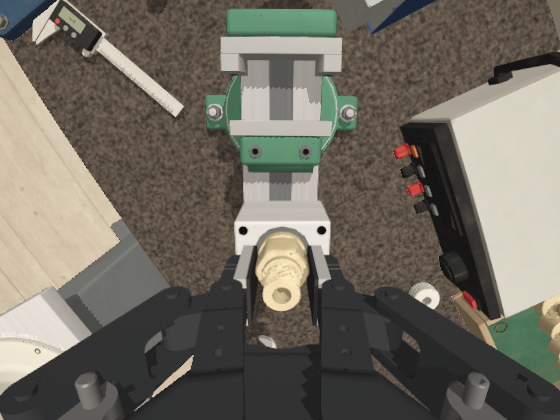

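The wrist view shows the vise with its jaws square to the image. The pocket's cheeks are at about (232,60) and (331,60), the moving jaw's face is at row 122, and the held block's top is at (235–330, 205–250). I'll measure all of these in the tool frame.

```bash
cat >> h.py <<'E'
from scipy.spatial.transform import Rotation as Ro
def toolcloud(im):
    s=manip.state();q=s['orientation'];R=Ro.from_quat(q[[1,2,3,0]]).as_matrix()
    return (cloud(im)-s['tcp_pos'])@R*1000
def rect(P):
    b=cv2.boxPoints(cv2.minAreaRect(P[:,:2].astype(np.float32)))
    return len(P),np.median(P[:,2]).round(1),b.mean(0).round(1),[(np.linalg.norm(k).round(1),(np.degrees(np.arctan2(k[1],k[0]))%180).round(1)) for k in(b[1]-b[0],b[2]-b[1])]
E
python3 - <<'E'
from h import *
im=load('wrist');X=cloud(im);T=toolcloud(im)
def reg(u0,u1,v0,v1,lo,hi):
    m=np.zeros(X.shape[:2],bool);m[v0:v1,u0:u1]=1
    return T[m&(X[...,2]>lo)&(X[...,2]<hi)]
B=T[205:250,232:334];B=B[(B[...,2]>-5)&(B[...,2]<12)];
print('blk top z',np.percentile(B[:,2],[5,50,95]),B.min(0),B.max(0)); n=np.linalg.lstsq(np.c_[B[:,:2],np.ones(len(B))],B[:,2],rcond=None)[0];print('plane slope deg',np.degrees(n[:2]))
# front edge of block: for each y bin max x
for y in range(-24,25,6):
    k=B[abs(B[:,1]-y)<1.5]; print(y,k[:,0].max().round(1),end='; ')
print()
P=reg(215,350,0,135,.092,.106)
r=P[P[:,0]>P[:,0].min()+60];m=P[P[:,0]<P[:,0].min()+60]
print('rear',rect(r),r[:,2].min());print('mov',rect(m),m[:,:2].max(0),m[:,:2].min(0))
for y in range(-45,50,5):
    k=r[abs(r[:,1]-y)<1.2]
    if len(k):print(y,k[:,0].min().round(1),k[:,0].max().round(1),end='; ')
print()
x0=r[:,0].min()
k=r[(r[:,0]<x0+9)];y=np.sort(k[:,1]);i=np.argmax(np.diff(y));print('cheeks',y[0],y[i],y[i+1],y[-1],'front',x0)
b=reg(225,340,70,118,.068,.080);print('bed',rect(b),np.median(X[70:118,270:290,2]))
E
```

```text
blk top z [-1.24316637  7.70165885  9.85450439] [  1.48105483 -26.85834211  -4.98073183] [19.32701547 25.3836225  11.99656701]
plane slope deg [ 9.86136569 -0.3086471 ]
-24 18.7; -18 18.6; -12 18.7; -6 18.8; 0 18.7; 6 19.0; 12 18.9; 18 18.9; 24 18.8; 
rear (5000, np.float64(98.5), array([138.9,   1.7], dtype=float32), [(np.float32(38.2), np.float32(179.9)), (np.float32(95.8), np.float32(89.9))]) 92.51898355980788
mov (2768, np.float64(98.6), array([89.8, -1.5], dtype=float32), [(np.float32(60.0), np.float32(180.0)), (np.float32(90.2), np.float32(90.0))]) [119.81122608  43.62467694] [ 59.81424084 -46.56503762]
-45 120.0 130.5; -40 119.8 149.2; -35 119.9 150.1; -30 120.0 150.8; -25 119.9 151.2; -20 120.4 149.8; -15 119.9 149.7; -10 120.3 149.4; -5 120.1 149.7; 0 119.9 149.2; 5 120.3 149.5; 10 120.2 149.4; 15 119.9 149.5; 20 119.8 149.9; 25 120.4 149.8; 30 119.9 149.9; 35 119.9 150.3; 40 120.1 146.4; 45 152.3 156.6; 
cheeks -46.151254260672694 -1.325759177821156 -0.5933804081620963 43.236927082293505 front 119.82648904184546
bed (3786, np.float64(124.5), array([92.2, -1.9], dtype=float32), [(np.float32(88.3), np.float32(90.0)), (np.float32(38.2), np.float32(0.0))]) nan
```

```bash
python3 - <<'E'
from h import *
im=load('wrist');X=cloud(im);T=toolcloud(im)
B=T[208:250,238:328].reshape(-1,3);B=B[(B[:,2]>6)&(B[:,2]<11)&(B[:,0]>11)]
n=np.linalg.lstsq(np.c_[B[:,:2],np.ones(len(B))],B[:,2],rcond=None)[0];print('plane',len(B),np.degrees(n[:2]),n[2])
P=T[0:200,205:355].reshape(-1,3);P=P[np.isfinite(P).all(1)]
t=P[(P[:,2]>96)&(P[:,2]<101.5)]
print(np.histogram(t[:,0],bins=np.arange(30,170,4)))
for y in range(-42,44,3):
    k=np.sort(t[abs(t[:,1]-y)<1][:,0])
    if len(k)<2:continue
    g=np.where(np.diff(k)>4)[0]; print(y,k[0].round(1),[(k[i].round(1),k[i+1].round(1)) for i in g],k[-1].round(1))
for x in (118,122,125,128,131,134,137):
    k=np.sort(t[abs(t[:,0]-x)<1][:,1])
    if len(k)>1:
        i=np.argmax(np.diff(k));print(x,k[0].round(1),k[i].round(1),k[i+1].round(1),k[-1].round(1))
for x in(60,64,68,80,84):
    k=t[abs(t[:,0]-x)<1][:,1]
    if len(k):print('mov',x,k.min(),k.max())
E
```

```text
plane 1270 [11.88673801 -0.43787618] 4.794736991254288
(array([  0, 264, 384, 361, 371, 401, 391, 428, 522, 597,  84,   0,   0,
         0,   0,   0,   0,   0,   0, 219, 228, 237, 721, 680, 689, 601,
       661, 652, 680, 554,  21,   7,   0,   0]), array([ 30,  34,  38,  42,  46,  50,  54,  58,  62,  66,  70,  74,  78,
        82,  86,  90,  94,  98, 102, 106, 110, 114, 118, 122, 126, 130,
       134, 138, 142, 146, 150, 154, 158, 162, 166]))
-42 59.9 [(np.float64(70.7), np.float64(106.8)), (np.float64(130.4), np.float64(134.7))] 146.5
-39 59.2 [(np.float64(70.7), np.float64(106.9))] 149.2
-36 59.1 [(np.float64(70.6), np.float64(106.6))] 149.9
-33 35.9 [(np.float64(70.6), np.float64(106.8))] 149.5
-30 35.0 [(np.float64(70.6), np.float64(106.9)), (np.float64(106.9), np.float64(111.9)), (np.float64(112.6), np.float64(116.9))] 150.8
-27 36.0 [(np.float64(70.6), np.float64(118.6))] 150.5
-24 36.0 [(np.float64(70.6), np.float64(118.7))] 150.8
-21 36.0 [(np.float64(70.6), np.float64(118.4))] 149.8
-18 35.9 [(np.float64(70.6), np.float64(118.5))] 149.7
-15 36.1 [(np.float64(70.6), np.float6
[... 698 characters left out ...]
64(118.2))] 149.8
27 35.1 [(np.float64(69.9), np.float64(118.1))] 149.8
30 37.6 [(np.float64(55.2), np.float64(59.2)), (np.float64(69.9), np.float64(106.2))] 149.9
33 59.2 [(np.float64(69.9), np.float64(106.2))] 149.8
36 58.4 [(np.float64(69.9), np.float64(106.2))] 149.1
39 62.3 [(np.float64(62.3), np.float64(106.3)), (np.float64(129.9), np.float64(134.1))] 148.0
42 106.3 [] 129.8
118 -46.1 -29.8 -28.8 43.4
122 -45.9 31.1 31.9 43.2
125 -45.9 -43.5 -42.7 43.1
128 -45.7 36.9 37.7 43.6
131 -45.2 -28.8 -27.9 37.1
134 -41.1 18.3 19.1 38.5
137 -41.9 -41.0 -40.2 39.3
mov 60 -41.754538851686526 37.30028689417934
mov 64 -41.39072059010017 37.98631430127856
mov 68 -41.15614063004427 37.622840704838104
```

```bash
python3 - <<'E'
from h import *
im=load('wrist');T=toolcloud(im)
for u in(240,250,280,325):
    print(u,[(v,*T[v,u].round(1)) for v in range(200,256,4)])
E
```

```text
240 [(200, np.float64(-20.2), np.float64(-50.0), np.float64(198.3)), (204, np.float64(-25.4), np.float64(-50.4), np.float64(199.2)), (208, np.float64(-30.4), np.float64(-50.6), np.float64(199.4)), (212, np.float64(18.3), np.float64(-25.2), np.float64(25.4)), (216, np.float64(18.3), np.float64(-24.2), np.float64(17.7)), (220, np.float64(18.5), np.float64(-23.2), np.float64(10.1)), (224, np.float64(16.9), np.float64(-23.0), np.float64(8.3)), (228, np.float64(14.8), np.float64(-23.0), np.float64(7.9)), (232, np.float64(12.5), np.float64(-23.1), np.float64(7.7)), (236, np.float64(10.2), np.float64(-23.2), np.float64(7.8)), (240, np.float64(8.0), np.float64(-23.2), np.float64(7.5)), (244, np.float64(5.6), np.float64(-23.4), np.float64(7.6)), (248, np.float64(3.2), np.float64(-23.5), np.float64(7.8)), (252, np.float64(1.2), np.float64(-23.4), np.float64(7.0))]
250 [(200, np.float64(-0.6), np.float64(-30.0), np.float64(124.0)), (204, np.float64(18.3), np.float64(-21.1), np.float64(42.7)), (208, np.float64(18.3), np.float64(-20.2), np.float64(33.7)), (212, np.float64(18.3), np.float64(-19.4)
[... 1641 characters left out ...]
3), np.float64(50.7), np.float64(199.4)), (212, np.float64(18.3), np.float64(24.7), np.float64(25.6)), (216, np.float64(18.8), np.float64(23.4), np.float64(16.3)), (220, np.float64(18.5), np.float64(22.6), np.float64(10.2)), (224, np.float64(17.1), np.float64(22.3), np.float64(7.6)), (228, np.float64(15.1), np.float64(22.3), np.float64(7.0)), (232, np.float64(12.7), np.float64(22.5), np.float64(7.4)), (236, np.float64(10.2), np.float64(22.6), np.float64(7.8)), (240, np.float64(7.8), np.float64(22.7), np.float64(7.9)), (244, np.float64(5.5), np.float64(22.8), np.float64(7.8)), (248, np.float64(3.4), np.float64(22.8), np.float64(7.2)), (252, np.float64(0.8), np.float64(23.0), np.float64(7.9))]
```

The block hangs upright. Its centre is at tool (0.4, −0.7) mm and its underside is 51.6 mm below the TCP. The vise origin is at tool (78.5, −1.7) and s≈6.1 mm. I'll move above the pocket, aiming 3 mm forward of home.

Emit:
arm_command:
  commands: [0, 0, 0.6, 0, 0, 0, 0, 0, 0, 0, 2, -0.2, 0, 0, 0, 0, 0, 3, 0, 0, 0, 0, 0, 0, 3, 0, 0, 0, 0, 0, 0, 1.7, 0, 0, 0, 0, 0, 0, 0, 0, 2.0, 0, 0, 0, 0, 0, 0, 0, 0, 0, 0, 0, 0, 0, 0, 0]

```text
time: 8.1
tcp_pos: [0.5674, 0.2197, 0.1803]
orientation: [-0.0, 0.862, 0.506, -0.0]
contact_force: [0.3, 0.5, -3.8]
finger_gap: 0.0254
grasp_force: 49.9
```

```bash
python3 - <<'E'
from h import *
im=grab('wrist');cv2.imwrite('pics/w3.png',im['color'][...,::-1])
s=manip.state();print(s['tcp_pos'],s['orientation'])
E
```

```text
[0.56763078 0.21979694 0.18094266] [9.88633898e-06 8.62378194e-01 5.06264588e-01 1.27497721e-04]
```

View pics/w3.png

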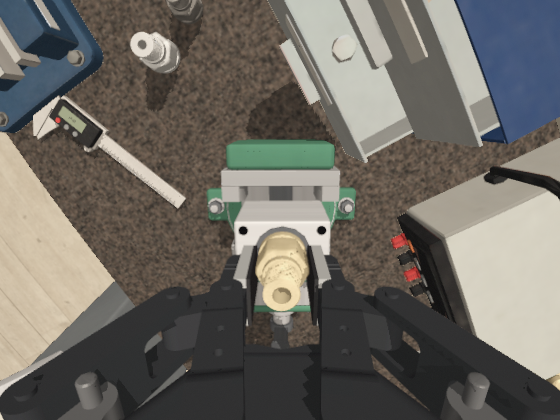

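The block is over the pocket, with the back jaw at rows 170–200 and the block's front edge at row 222. One numeric check before I lower it.

```bash
python3 - <<'E'
from h import *
im=load('wrist');T=toolcloud(im)
B=T[222:245,225:340].reshape(-1,3);B=B[(B[:,2]>6)&(B[:,2]<10)];print('blk',B.min(0),B.max(0))
P=T[130:225,205:355].reshape(-1,3);P=P[np.isfinite(P).all(1)];t=P[(P[:,2]>77)&(P[:,2]<83)]
print('z',np.median(t[:,2]),'all y',t[:,1].min(),t[:,1].max())
for y in range(-42,44,6):
    k=t[abs(t[:,1]-y)<1][:,0]; 
    if len(k):print(y,k.min().round(1),k.max().round(1))
for x in range(6,24,2):
    k=t[abs(t[:,0]-x)<1][:,1];a=k[k<0];b=k[k>0]
    if len(a) and len(b):print('x',x,a.min().round(1),a.max().round(1),b.min().round(1),b.max().round(1))
E
```

```text
blk [  4.24323595 -26.55555728   6.01811354] [17.91243913 25.48689204  9.98972016]
z 80.73437639365874 all y -47.183439546216135 52.533566581009204
-42 9.4 47.7
-36 9.2 52.2
-30 21.1 52.8
-24 21.3 52.7
-18 21.3 53.4
-12 21.2 52.7
-6 22.2 52.7
0 22.3 52.8
6 22.4 52.1
12 22.0 52.7
18 22.2 52.1
24 22.1 53.4
30 9.2 52.7
36 9.5 52.7
42 9.6 63.0
x 10 -46.7 -32.1 28.5 42.8
x 12 -46.7 -32.2 28.4 42.9
x 14 -46.6 -32.0 28.4 42.9
x 16 -47.0 -32.6 29.0 42.8
x 18 -47.2 -32.5 28.9 42.6
x 20 -47.1 -32.5 28.1 42.4
x 22 -46.9 -0.3 0.5 43.0
```

Emit:
arm_command:
  commands: [0, 0, 0, 0, -0.14, 0, 0, 0, 0, 0, 0, 0, 2.0, 0, 0, 0, 0, 0, 0, 1.5, 0, 0, 0, 0, 0, 0, 1.0, 0, 0, 0, 0, 0, 0, 0.5, 0, 0, 0, 0, 0, 0, 0.3, 0, 0, 0, 0, 0, 0, 0, 0]

```text
time: 8.85
tcp_pos: [0.5663, 0.2211, 0.1274]
orientation: [-0.0, 0.862, 0.507, 0.0]
contact_force: [0.4, 0.1, -3.8]
finger_gap: 0.0258
grasp_force: 50.1
```

Emit:
arm_command:
  commands: [0, 0, 0, 0, 0, 0.1, 0, 0, 0, 0, 0, 0, 0.1, 0, 0, 0, 0, 0, 0, 0, 0]

```text
time: 9.15
tcp_pos: [0.5667, 0.2213, 0.126]
orientation: [0.0, 0.862, 0.507, 0.001]
contact_force: [0.4, 0.0, 0.4]
finger_gap: 0.0253
grasp_force: 50.5
```

The bed now carries the weight, so I'll release, lift and look.

Emit:
arm_command:
  commands: [0, 0, 0, 0, 0, 0.05, 0, 0, 0, 0, 0, 0, 0, 0.4, 0, 0, 0, 0, 0, 0, 0.6, 0, 0, 0, 0, 0, 0, 0.6, 0, 0, 0, 0, 0, -1.5, 0.7, 0, 0, 0, 0, 0, -4, 0.7, 0, 0, 0, 0, 0, -4, 0.7, 0, 0, 0, 0, 0, 0, 0.7]

```text
time: 9.95
tcp_pos: [0.5679, 0.2216, 0.2268]
orientation: [0.001, 0.862, 0.507, 0.004]
contact_force: [0.6, -0.0, -0.1]
finger_gap: 0.0599
grasp_force: 0.0
```

Emit:
arm_command:
  commands: [0, 0, 0, -4, 0, 0, 0.7, 0, 0, 0, -4.5, 0, 0, 0.7, 0, 0, 0, -4.5, 0, 0, 0.7, 0, 0, 0, -3, 0, 0, 0.7, 0, 0, 0, 0, 0, 0, 0.7, 0, 0, 0, 0, 0, 0, 0.7]

```text
time: 10.55
tcp_pos: [0.4886, 0.0811, 0.2208]
orientation: [0.0, 0.862, 0.506, 0.001]
contact_force: [0.1, -0.2, 0.5]
finger_gap: 0.0596
grasp_force: 0.0
```

```bash
python3 - <<'E'
from h import *
im=grab('wrist');cv2.imwrite('pics/w4.png',im['color'][...,::-1]);X=cloud(im);T=toolcloud(im)
s=manip.state();print(s['tcp_pos'],s['orientation'])
m=np.isfinite(X).all(-1)&(X[...,2]>.114)&(X[...,2]<.122);m[:,:220]=0;m[:,345:]=0
print('blk top',rect(T[m]),np.median(X[m][:,2]))
m=np.isfinite(X).all(-1)&(X[...,2]>.06)&(X[...,2]<.11)&(im['color'].max(-1)<70)&(T[...,0]<20)&(abs(T[...,1])<60)
P=T[m];print('handle',rect(P),X[m][:,2].max(),P.min(0),P.max(0))
E
```

```text
[0.48875748 0.08158645 0.2204802 ] [8.05148380e-05 8.62185871e-01 5.06591816e-01 5.00244696e-04]
blk top (1302, np.float64(102.3), array([148.7,   0.2], dtype=float32), [(np.float32(15.2), np.float32(179.9)), (np.float32(52.1), np.float32(89.9))]) 0.11829507973405326
handle (975, np.float64(120.4), array([-5.4, -1.4], dtype=float32), [(np.float32(50.9), np.float32(179.7)), (np.float32(18.1), np.float32(89.7))]) 0.10320353861481715 [-30.87280197 -10.40609684 117.2813979 ] [ 19.96995725   7.70090554 130.74057434]
```

View pics/w4.png

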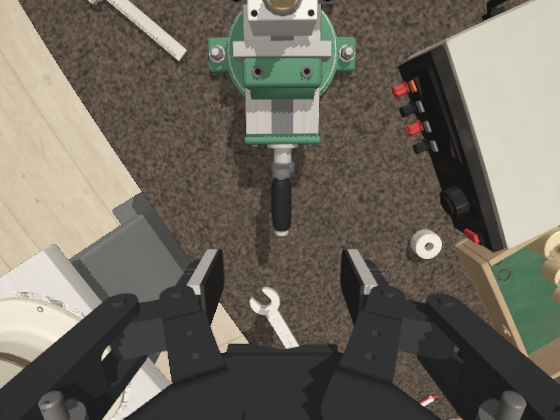

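The block sits flat and square: its top is at z=0.118, as expected, and its yaw error is about 0.1°. The handle runs from (282,180) to (282,232), almost straight up, so the crank is at about 6.25 rad. I'll grip it next.

Emit:
arm_command:
  commands: [0, 0, 0, -1.0, -0.13, 0, 0.7, 0, 0, 0, 0, 0, 4, 0.7, 0, 0, 0, 0, 0, 4, 0.7, 0, 0, 0, 0, 0, 4, 0.7, 0, 0, 0, 0, 0, 2, 0.7, 0, 0, 0, 0, 0, 0, 0.7, 0, 0, 0, 0, 0, 0, 0.7]

```text
time: 11.3
tcp_pos: [0.4827, 0.0734, 0.0805]
orientation: [-0.0, 0.862, 0.507, -0.0]
contact_force: [1.2, -1.0, 0.6]
finger_gap: 0.0602
grasp_force: 0.0
```

Emit:
arm_command:
  commands: [0, 0, 0, 0, 0, 0, 0, 0, 0, 0, 0, 0, 0, 0, 0, 0, 0, 0, 0, 0, 0, 0, 0, 0, 0, 0, 0, 0, 0, 0, 0, 0, 0, 0, 0, 0, 0, 0, 0, 0, 0, 0]
  squeeze: 60

```text
time: 11.9
tcp_pos: [0.4831, 0.0732, 0.0807]
orientation: [0.0, 0.862, 0.507, 0.001]
contact_force: [-0.4, -1.1, 7.8]
finger_gap: 0.0163
grasp_force: 58.5
```

```bash
python3 - <<'E'
import numpy as np
# 15 deg rows from theta=-1.5 deg
th=np.radians(np.arange(-1.5,375,15));y=36*np.sin(th);z=-36*np.cos(th)
for i in range(24):print(i,(np.diff(y)[i]/10).round(2),(np.diff(z)[i]/10).round(2))
E
```

```text
0 0.93 0.1
1 0.88 0.34
2 0.76 0.55
3 0.59 0.73
4 0.38 0.86
5 0.15 0.93
6 -0.1 0.93
7 -0.34 0.88
8 -0.55 0.76
9 -0.73 0.59
10 -0.86 0.38
11 -0.93 0.15
12 -0.93 -0.1
13 -0.88 -0.34
14 -0.76 -0.55
15 -0.59 -0.73
16 -0.38 -0.86
17 -0.15 -0.93
18 0.1 -0.93
19 0.34 -0.88
20 0.55 -0.76
21 0.73 -0.59
22 0.86 -0.38
23 0.93 -0.15
```

Emit:
arm_command:
  commands: [0, 0, 0, 0, 0.93, 0.1, 0, 0, 0, 0, 0, 0.88, 0.34, 0, 0, 0, 0, 0, 0.76, 0.55, 0, 0, 0, 0, 0, 0.59, 0.73, 0]

```text
time: 12.3
tcp_pos: [0.5114, 0.0576, 0.0638]
orientation: [0.001, 0.862, 0.507, 0.001]
contact_force: [-0.3, 0.8, 7.0]
finger_gap: 0.0166
grasp_force: 58.9
```

Emit:
arm_command:
  commands: [0, 0, 0, 0, 0.38, 0.86, 0, 0, 0, 0, 0, 0.15, 0.93, 0, 0, 0, 0, 0, -0.1, 0.93, 0, 0, 0, 0, 0, -0.34, 0.88, 0]

```text
time: 12.7
tcp_pos: [0.512, 0.0572, 0.0272]
orientation: [0.001, 0.862, 0.507, 0.001]
contact_force: [0.8, -0.7, 6.7]
finger_gap: 0.016
grasp_force: 59.0
```

Emit:
arm_command:
  commands: [0, 0, 0, 0, -0.55, 0.76, 0, 0, 0, 0, 0, -0.73, 0.59, 0, 0, 0, 0, 0, -0.86, 0.38, 0, 0, 0, 0, 0, -0.93, 0.15, 0]

```text
time: 13.1
tcp_pos: [0.4851, 0.0721, 0.0086]
orientation: [0.001, 0.862, 0.507, 0.001]
contact_force: [4.5, -5.7, 10.9]
finger_gap: 0.0161
grasp_force: 59.4
```

Tracking is good and forces are low. I'll continue over the bottom and up.

Emit:
arm_command:
  commands: [0, 0, 0, 0, -0.93, -0.1, 0, 0, 0, 0, 0, -0.88, -0.34, 0, 0, 0, 0, 0, -0.76, -0.55, 0, 0, 0, 0, 0, -0.59, -0.73, 0, 0, 0, 0, 0, -0.38, -0.86, 0, 0, 0, 0, 0, -0.15, -0.93, 0]

```text
time: 13.7
tcp_pos: [0.4526, 0.09, 0.0437]
orientation: [0.001, 0.862, 0.507, 0.001]
contact_force: [12.3, -6.4, -8.3]
finger_gap: 0.0164
grasp_force: 58.6
```

Emit:
arm_command:
  commands: [0, 0, 0, 0, 0.1, -0.93, 0, 0, 0, 0, 0, 0.34, -0.88, 0, 0, 0, 0, 0, 0.55, -0.76, 0, 0, 0, 0, 0, 0.73, -0.59, 0, 0, 0, 0, 0, 0.86, -0.38, 0, 0, 0, 0, 0, 0.93, -0.15, 0]

```text
time: 14.3
tcp_pos: [0.4824, 0.0735, 0.0806]
orientation: [-0.001, 0.862, 0.507, -0.0]
contact_force: [-6.8, 5.4, 8.3]
finger_gap: 0.0162
grasp_force: 61.3
```

```bash
python3 - <<'E'
from h import *
s=manip.state();print(s['tcp_pos'],s['contact_force'])
im=grab('wrist');cv2.imwrite('pics/w5.png',im['color'][...,::-1])
T=toolcloud(im);X=cloud(im)
t=T[np.isfinite(X).all(-1)&(X[...,2]>.096)&(X[...,2]<.104)&(abs(T[...,1])<45)&(T[...,0]>60)]
k=t[abs(abs(t[:,1])-30)<4][:,0];print(np.histogram(k,bins=np.arange(80,240,4)))
E
```

```text
[0.48242457 0.07351635 0.08062399] [-6.75878498  5.38797919  8.28986732]
(array([  0,   0,   0,   0,   0,   0,   0,   0, 161,   0,   0,   0,   0,
         0,   0,   0,   0,   0,   0,   0,   0,   0,   0,   0,   0,   0,
         0,   0,   0,   0,   0,   0,   0,   0,   0,   0,   0,   0,   0]), array([ 80,  84,  88,  92,  96, 100, 104, 108, 112, 116, 120, 124, 128,
       132, 136, 140, 144, 148, 152, 156, 160, 164, 168, 172, 176, 180,
       184, 188, 192, 196, 200, 204, 208, 212, 216, 220, 224, 228, 232,
       236]))
```

The first turn returned to its start pose. Now the second turn.

Emit:
arm_command:
  commands: [0, 0, 0, 0, 0.93, 0.1, 0, 0, 0, 0, 0, 0.88, 0.34, 0, 0, 0, 0, 0, 0.76, 0.55, 0, 0, 0, 0, 0, 0.59, 0.73, 0, 0, 0, 0, 0, 0.38, 0.86, 0, 0, 0, 0, 0, 0.15, 0.93, 0]

```text
time: 14.95
tcp_pos: [0.5161, 0.0549, 0.0455]
orientation: [0.001, 0.862, 0.507, 0.001]
contact_force: [-0.2, 2.1, 6.3]
finger_gap: 0.0161
grasp_force: 61.1
```

Emit:
arm_command:
  commands: [0, 0, 0, 0, -0.1, 0.93, 0, 0, 0, 0, 0, -0.34, 0.88, 0, 0, 0, 0, 0, -0.55, 0.76, 0, 0, 0, 0, 0, -0.73, 0.59, 0, 0, 0, 0, 0, -0.86, 0.38, 0, 0, 0, 0, 0, -0.93, 0.15, 0]

```text
time: 15.55
tcp_pos: [0.4854, 0.072, 0.0087]
orientation: [0.001, 0.862, 0.507, 0.001]
contact_force: [4.7, -5.1, 9.1]
finger_gap: 0.0157
grasp_force: 61.4
```

Emit:
arm_command:
  commands: [0, 0, 0, 0, -0.93, -0.1, 0, 0, 0, 0, 0, -0.88, -0.34, 0, 0, 0, 0, 0, -0.76, -0.55, 0, 0, 0, 0, 0, -0.59, -0.73, 0, 0, 0, 0, 0, -0.38, -0.86, 0, 0, 0, 0, 0, -0.15, -0.93, 0]

```text
time: 16.15
tcp_pos: [0.4527, 0.09, 0.0437]
orientation: [0.001, 0.862, 0.507, 0.001]
contact_force: [11.5, -4.3, -9.0]
finger_gap: 0.0159
grasp_force: 59.6
```

```bash
python3 - <<'E'
from h import *
s=manip.state();print(s['tcp_pos'],s['contact_force'])
im=manip.get_image('top');X=cloud(im)
P=X[np.isfinite(X).all(-1)&(abs(X[...,2]-.118)<.006)&(np.hypot(X[...,0]-.569,X[...,1]-.225)<.045)]*1000
if len(P)>10:print(rect(P))
E
```

```text
[0.45268605 0.08997567 0.04365359] [11.4669878  -4.3422556  -8.99473075]
(114, np.float64(118.2), array([570.5, 222.5], dtype=float32), [(np.float32(52.2), np.float32(148.3)), (np.float32(35.1), np.float32(58.3))])
```

Emit:
arm_command:
  commands: [0, 0, 0, 0, 0.1, -0.93, 0, 0, 0, 0, 0, 0.34, -0.88, 0, 0, 0, 0, 0, 0.55, -0.76, 0, 0, 0, 0, 0, 0.73, -0.59, 0, 0, 0, 0, 0, 0.86, -0.38, 0, 0, 0, 0, 0, 0.93, -0.15, 0]

```text
time: 16.8
tcp_pos: [0.4826, 0.0734, 0.0807]
orientation: [-0.001, 0.862, 0.507, -0.0]
contact_force: [-6.9, 5.9, 7.6]
finger_gap: 0.0165
grasp_force: 61.4
```

Emit:
arm_command:
  commands: [0, 0, 0, 0, 0.93, 0.1, 0, 0, 0, 0, 0, 0.88, 0.34, 0, 0, 0, 0, 0, 0.76, 0.55, 0, 0, 0, 0, 0, 0, 0, 0]
  squeeze: 80

```text
time: 17.2
tcp_pos: [0.5065, 0.0603, 0.0707]
orientation: [0.0, 0.862, 0.507, 0.001]
contact_force: [4.2, 1.2, 5.6]
finger_gap: 0.0153
grasp_force: 79.7
```

Emit:
arm_command:
  commands: [0, 0, 0, 0, 0.59, 0.73, 0, 0, 0, 0, 0, 0.38, 0.86, 0]

```text
time: 17.4
tcp_pos: [0.5148, 0.0557, 0.0557]
orientation: [0.001, 0.862, 0.507, 0.001]
contact_force: [-7.6, 3.2, 19.3]
finger_gap: 0.0155
grasp_force: 81.4
```

```bash
python3 - <<'E'
from h import *
s=manip.state();print(s['tcp_pos'],s['contact_force'],s['torque'])
im=grab('wrist');cv2.imwrite('pics/w6.png',im['color'][...,::-1])
T=toolcloud(im);X=cloud(im)
ok=np.isfinite(X).all(-1)&(abs(T[...,1]+30)<90)
for lo,hi in((.096,.104),(.115,.121)):
    t=T[ok&(X[...,2]>lo)&(X[...,2]<hi)];print(lo,len(t),np.percentile(t[:,0],[1,50,99]) if len(t) else '')
E
```

```text
[0.51478497 0.05573262 0.05570875] [-7.61461885  3.23495722 19.29288041] [0.61954474 1.21842325 0.19381021]
0.096 1415 [-8.46029901 10.62112703 12.89504458]
0.115 2533 [-12.81461857   8.65832041  15.05837369]
```

View pics/w6.png

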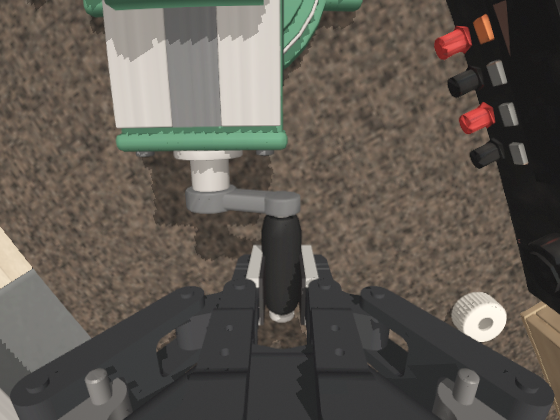

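The crank arm points to tool +y, a little down, about 72° past two full turns. That is roughly 0.2 turn beyond contact, and the handle force is near 20 N, so the vise is tight. I'll release, retreat and verify.

Emit:
arm_command:
  commands: [0, 0, 0, 0, 0, 0, 0.4, 0, 0, 0, 0, 0, 0, 0.4, 0, 0, 0, 0, 0, 0, 0.4, 0, 0, 0, 0, 0, -1, 0.4, 0, 0, 0, 0, 0, -4, 0.4, 0, 0, 0, 0, 0, -4.5, 0.4, 0, 0, 0, 0, 0, -4.5, 0.4, 0, 0, 0, 0, 0, -3, 0.4]

```text
time: 18.25
tcp_pos: [0.5138, 0.0559, 0.2284]
orientation: [0.001, 0.862, 0.507, 0.002]
contact_force: [1.2, -0.4, -1.2]
finger_gap: 0.0347
grasp_force: 0.0
```

Emit:
arm_command:
  commands: [0, 0, 0, 0, -3, 0, 0.4, 0, 0, 0, 2, 0, 0, 0.4, 0, 0, 0, 3, 0, 0, 0.4, 0, 0, 0, 0, 0, 0, 0.4, 0, 0, 0, 0, 0, 0, 0.4]

```text
time: 18.75
tcp_pos: [0.5115, 0.1144, 0.2246]
orientation: [0.0, 0.862, 0.507, 0.0]
contact_force: [0.5, 0.1, 0.5]
finger_gap: 0.0339
grasp_force: 0.0
```

```bash
python3 - <<'E'
from h import *
im=grab('wrist');cv2.imwrite('pics/w7.png',im['color'][...,::-1])
T=toolcloud(im);X=cloud(im);ok=np.isfinite(X).all(-1)&(abs(T[...,1])<48)&(T[...,0]>40)
m=ok&(abs(X[...,2]-.118)<.004);print('blk',rect(T[m]),np.median(X[m][:,2]))
t=T[ok&(abs(X[...,2]-.1)<.003)]
print(np.histogram(t[abs(abs(t[:,1])-33)<4][:,0],bins=np.arange(50,220,3)))
for y in(-34,-30,30,34):
    k=np.sort(t[abs(t[:,1]-y)<1.5][:,0]);g=np.where(np.diff(k)>4)[0];print(y,[(k[i].round(1),k[i+1].round(1)) for i in g])
h=T[np.isfinite(X).all(-1)&(im['color'].max(-1)<70)&(X[...,2]>.03)&(X[...,2]<.09)&(T[...,0]<20)&(T[...,0]>-40)&(abs(T[...,1])<60)]
print('handle',rect(h),manip.state()['tcp_pos'])
E
```

```text
blk (2177, np.float64(106.0), array([123.1,  -3.6], dtype=float32), [(np.float32(36.5), np.float32(180.0)), (np.float32(52.7), np.float32(90.0))]) 0.1183867641252306
(array([ 0,  0,  0,  0,  0,  0,  5, 20, 31, 31, 25, 32, 30, 24, 43, 73, 61,
       66, 36,  0,  0,  0,  0,  0,  0,  0, 41, 57, 58, 53, 65, 64, 75, 78,
       64, 82, 75, 78, 24,  0,  0,  0,  0,  0,  0,  0,  0,  0,  0,  0,  0,
        0,  0,  0,  0,  0]), array([ 50,  53,  56,  59,  62,  65,  68,  71,  74,  77,  80,  83,  86,
        89,  92,  95,  98, 101, 104, 107, 110, 113, 116, 119, 122, 125,
       128, 131, 134, 137, 140, 143, 146, 149, 152, 155, 158, 161, 164,
       167, 170, 173, 176, 179, 182, 185, 188, 191, 194, 197, 200, 203,
       206, 209, 212, 215, 218]))
-34 [(np.float64(105.0), np.float64(129.2))]
-30 [(np.float64(105.0), np.float64(146.0))]
30 [(np.float64(75.0), np.float64(93.7)), (np.float64(105.1), np.float64(129.3))]
34 [(np.float64(105.2), np.float64(129.4))]
handle (112, np.float64(137.3), array([-15.2,  -6.9], dtype=float32), [(np.float32(69.5), np.float32(92.2)), (np.float32(47.9), np.float32(2.2))]) [0.51141626 0.11402066 0.2244496 ]
```

View pics/w7.png

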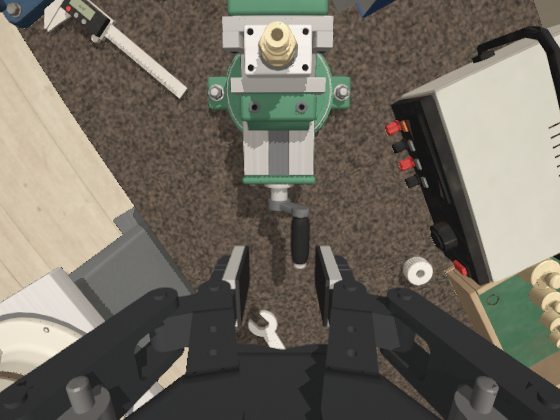

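The block is gripped and square: the jaw-to-cheek gap is 24.1 mm, against 24.0 expected. The handle at (300,237) may have moved since release, so I'll measure its angle.

```bash
python3 - <<'E'
from h import *
im=load('wrist');T=toolcloud(im);X=cloud(im)
for p in((300,225),(300,235),(300,250),(280,190),(278,203),(301,211)):print(p,T[p[1],p[0]].round(1),X[p[1],p[0],2].round(4))
B=T[210:262,285:316].reshape(-1,3);Z=X[210:262,285:316,2].ravel();k=(Z>.03)&(Z<.11);print(B[k].min(0),B[k].max(0),Z[k].max())
E
```

```text
(300, 225) [-27.4  17.3 130.7] 0.0937
(300, 235) [-37.6  17.5 130.1] 0.0943
(300, 250) [-53.4  17.7 129.8] 0.0947
(280, 190) [  0.7  -2.2 159.8] 0.0646
(278, 203) [-12.1  -4.3 155.6] 0.0689
(301, 211) [-13.2  18.  130.5] 0.0939
[-67.34141833   2.89879628 128.38686156] [-11.90970411  26.996656   147.00803324] 0.09607298464173306
```

The handle was dragged back to about 35° while lifting off, which is only about 0.1 turn past contact. I'll grip it again, bring it back to about 72°, and this time open fully before leaving along the handle's axis.

Emit:
arm_command:
  commands: [0, 0, 0, -2, 1.74, 0, 0.6, 0, 0, 0, -3, 0, 0, 0.6, 0, 0, 0, 0, 0, 4, 0.6, 0, 0, 0, 0, 0, 4.5, 0.6, 0, 0, 0, 0, 0, 4.5, 0.6, 0, 0, 0, 0, 0, 2.1, 0.6, 0, 0, 0, 0, 0, 0, 0.6, 0, 0, 0, 0, 0, 0, 0.6]

```text
time: 19.6
tcp_pos: [0.5027, 0.0617, 0.0742]
orientation: [0.0, 0.862, 0.507, 0.0]
contact_force: [-0.3, 0.4, 1.4]
finger_gap: 0.0512
grasp_force: 0.0
```

Emit:
arm_command:
  commands: [0, 0, 0, 0, 0, 0, 0, 0, 0, 0, 0, 0, 0, 0, 0, 0, 0, 0, 0, 0, 0, 0, 0, 0, 0, 0, 0, 0, 0, 0, 0, 0, 0, 0, 0, 0, 0, 0, 0, 0, 0, 0]
  squeeze: 70

```text
time: 20.2
tcp_pos: [0.5032, 0.0621, 0.0745]
orientation: [0.001, 0.862, 0.507, 0.001]
contact_force: [-0.8, -2.7, 9.8]
finger_gap: 0.0158
grasp_force: 68.2
```

Emit:
arm_command:
  commands: [0, 0, 0, 0, 0.54, 0.53, 0, 0, 0, 0, 0, 0.42, 0.62, 0, 0, 0, 0, 0, 0.28, 0.7, 0, 0, 0, 0, 0, 0, 0, 0]

```text
time: 20.6
tcp_pos: [0.5146, 0.0557, 0.0559]
orientation: [0.001, 0.862, 0.507, 0.001]
contact_force: [1.5, -3.1, 8.9]
finger_gap: 0.016
grasp_force: 68.4
```

Emit:
arm_command:
  commands: [0, 0, 0, 0, 0, 0, 0.2, 0, 0, 0, 0, 0, 0, 0.3, 0, 0, 0, 0, 0, 0, 0.4, 0, 0, 0, 0, 0, 0, 0.4, 0, 0, 0, 0, 0, 0, 0.4]

```text
time: 21.1
tcp_pos: [0.5129, 0.0564, 0.0546]
orientation: [-0.0, 0.862, 0.507, -0.0]
contact_force: [-4.2, 4.1, 1.1]
finger_gap: 0.0342
grasp_force: 2.7
```

```bash
cat > ang.py <<'E'
from h import *
im=grab('wrist');T=toolcloud(im);X=cloud(im)
s=manip.state();print(s['tcp_pos'],s['contact_force'],s['finger_gap'])
m=np.isfinite(X).all(-1)&(im['color'].max(-1)<60)&(X[...,2]>.02)&(X[...,2]<.107)
c=np.array([.559,.2055])  # vise origin, yaw 61.1
a=np.radians(61.1);d=(X[...,:2]-c)@np.array([[np.cos(a),-np.sin(a)],[np.sin(a),np.cos(a)]])*1000
m&=(d[...,0]<-128)&(d[...,0]>-168)&(abs(d[...,1])<50)&(X[...,2]>0)
P=d[m];z=X[m][:,2]*1000
# take points within 4 mm of the ridge
k=z>z.max()-3;print('n',len(z),'ridge vise y',np.median(P[k,1]).round(1),'top z',np.percentile(z,98).round(1),'centre z',np.percentile(z,98)-9.5)
E
python3 ang.py
```

```text
[0.51292821 0.05638366 0.05453237] [-3.95321211  3.19958178  0.13837668] 0.034146658944930096
n 4618 ridge vise y 5.6 top z 101.9 centre z 92.37361226957621
```

```bash
python3 - <<'E'
from h import *
im=load('wrist');T=toolcloud(im);X=cloud(im)
for v in(195,215,230,245):
    print(v,[(u,*T[v,u].round(0)[1:],int(im['color'][v,u].max())) for u in range(236,330,6)])
E
```

```text
195 [(236, np.float64(-20.0), np.float64(-15.0), 107), (242, np.float64(-18.0), np.float64(-14.0), 106), (248, np.float64(-15.0), np.float64(-14.0), 102), (254, np.float64(-19.0), np.float64(54.0), 74), (260, np.float64(-15.0), np.float64(54.0), 54), (266, np.float64(-11.0), np.float64(55.0), 73), (272, np.float64(-7.0), np.float64(55.0), 91), (278, np.float64(-3.0), np.float64(56.0), 99), (284, np.float64(1.0), np.float64(55.0), 99), (290, np.float64(5.0), np.float64(54.0), 117), (296, np.float64(9.0), np.float64(54.0), 117), (302, np.float64(13.0), np.float64(54.0), 119), (308, np.float64(18.0), np.float64(55.0), 99), (314, np.float64(22.0), np.float64(54.0), 113), (320, np.float64(26.0), np.float64(54.0), 97), (326, np.float64(30.0), np.float64(55.0), 94)]
215 [(236, np.float64(-19.0), np.float64(-29.0), 104), (242, np.float64(-16.0), np.float64(-33.0), 99), (248, np.float64(-13.0), np.float64(-36.0), 116), (254, np.float64(-11.0), np.float64(-37.0), 131), (260, np.float64(-8.0), np.float64(-37.0), 136), (266, np.float64(-6.0), np.float64(-37.0), 140), (272, np.float64(-4.0), np.f
[... 1294 characters left out ...]
.0), np.float64(-34.0), 36), (248, np.float64(-13.0), np.float64(-35.0), 47), (254, np.float64(-11.0), np.float64(-37.0), 56), (260, np.float64(-9.0), np.float64(-37.0), 66), (266, np.float64(-6.0), np.float64(-37.0), 61), (272, np.float64(-4.0), np.float64(-35.0), 54), (278, np.float64(-2.0), np.float64(-34.0), 48), (284, np.float64(1.0), np.float64(-28.0), 69), (290, np.float64(6.0), np.float64(54.0), 106), (296, np.float64(10.0), np.float64(53.0), 107), (302, np.float64(14.0), np.float64(53.0), 109), (308, np.float64(19.0), np.float64(55.0), 103), (314, np.float64(23.0), np.float64(55.0), 112), (320, np.float64(27.0), np.float64(54.0), 124), (326, np.float64(31.0), np.float64(54.0), 119)]
```

The handle has moved to about 45° and is leaning on the −y finger, so it may be springing back. I'll take the finger away and see where it rests.

Emit:
arm_command:
  commands: [0, 0, 0, 0, -0.5, 0, 0.4, 0, 0, 0, 0, 0, 0, 0.4, 0, 0, 0, 0, 0, 0, 0.4]

```text
time: 21.45
tcp_pos: [0.509, 0.0586, 0.0547]
orientation: [0.0, 0.862, 0.507, 0.0]
contact_force: [0.0, -0.7, -0.1]
finger_gap: 0.0344
grasp_force: 0.0
```

```bash
cat > hd.py <<'E'
from h import *
im=grab('wrist');T=toolcloud(im);X=cloud(im);s=manip.state()
print(s['tcp_pos'],s['contact_force'],s['grasp_force'],s['finger_gap'])
for v in(230,240):
    B=T[v-3:v+4,246:318].reshape(-1,3);c=im['color'][v-3:v+4,246:318].max(-1).ravel();B=B[(c<75)&(B[:,2]<35)]
    if len(B)==0: continue
    y=B[:,1];print('y',y.min().round(1),y.max().round(1),'top',np.percentile(B[:,2],3).round(1))
    yc=np.median(y[B[:,2]<np.percentile(B[:,2],30)]);zc=s['tcp_pos'][2]*1000-np.percentile(B[:,2],3)-9.5
    a=np.array([s['tcp_pos'][0]-.4826,s['tcp_pos'][1]-.0734])@[873,-487]-1+yc
    print('rel y',a.round(1),'rel z',(zc-56).round(1),'angle',np.degrees(np.arctan2(a,zc-56)).round(0),'r',np.hypot(a,zc-56).round(1))
E
python3 hd.py
```

```text
[0.50902585 0.05853964 0.05472948] [-0.03607474 -0.31404171 -0.24076846] 0.0 0.03448243932595566
y -14.6 1.0 top -36.7
rel y 22.2 rel z 26.0 angle 41.0 r 34.2
y -14.4 1.8 top -39.0
rel y 22.5 rel z 28.2 angle 39.0 r 36.1
```

It rests at about 40° with no load on the fingers. I'll grip again, turn to about 80°, and watch the handle at each stage of the release.

Emit:
arm_command:
  commands: [0, 0, 0, 0, -0.7, -1.5, 0.4, 0, 0, 0, 0, 0, 0, 0.4, 0, 0, 0, 0, 0, 0, 0, 0, 0, 0, 0, 0, 0, 0, 0, 0, 0, 0, 0, 0, 0, 0, 0, 0, 0, 0, 0, 0]
  squeeze: 70

```text
time: 22.1
tcp_pos: [0.5031, 0.0618, 0.0695]
orientation: [0.0, 0.862, 0.507, 0.0]
contact_force: [-1.5, -0.2, 7.5]
finger_gap: 0.0161
grasp_force: 68.1
```

```bash
python3 hd.py; python3 -c "
import pickle;print(pickle.load(open('pics/wrist.pkl','rb'))['fx'])"
```

```text
[0.50310967 0.06182338 0.0695247 ] [-1.25812144  0.30661303  8.21083299] 68.11430811882019 0.01624651554090836
y -9.6 9.0 top -24.9
rel y 21.8 rel z 28.9 angle 37.0 r 36.2
y -9.7 8.5 top -25.5
rel y 21.6 rel z 29.5 angle 36.0 r 36.6
299.35238188011846
```

Emit:
arm_command:
  commands: [0, 0, 0, 0, 0.51, 0.47, 0, 0, 0, 0, 0, 0.41, 0.56, 0, 0, 0, 0, 0, 0.29, 0.62, 0, 0, 0, 0, 0, 0.17, 0.61, 0]

```text
time: 22.55
tcp_pos: [0.5155, 0.055, 0.0474]
orientation: [0.0, 0.862, 0.507, 0.0]
contact_force: [-6.9, 0.8, 21.0]
finger_gap: 0.0159
grasp_force: 69.6
```

```bash
python3 hd.py
```

```text
[0.51544424 0.05503086 0.04653334] [-0.30037691  0.19963229 17.98614099] 69.37859773635864 0.016113466043972006
y -9.5 8.5 top -26.0
rel y 36.5 rel z 7.1 angle 79.0 r 37.2
y -10.0 8.6 top -26.9
rel y 36.1 rel z 7.9 angle 78.0 r 37.0
```

Emit:
arm_command:
  commands: [0, 0, 0, 0, 0, 0, 0, 0, 0, 0, 0, 0, 0, 0]

```text
time: 22.8
tcp_pos: [0.5154, 0.055, 0.047]
orientation: [0.0, 0.862, 0.507, 0.0]
contact_force: [0.6, -0.7, 9.1]
finger_gap: 0.0163
grasp_force: 68.4
```

```bash
python3 hd.py
```

```text
[0.51542184 0.05505414 0.04705432] [-0.53139972  0.04475173  8.37509047] 68.3886194229126 0.01606555168959459
y -9.1 9.0 top -24.8
rel y 36.1 rel z 6.4 angle 80.0 r 36.6
y -9.6 9.1 top -25.6
rel y 36.5 rel z 7.2 angle 79.0 r 37.2
```

The crank holds at 79° without load, so it's the finger opening that drags it. I'll lower the squeeze and open in small steps.

Emit:
arm_command:
  commands: [0, 0, 0, 0, 0, 0, 0, 0, 0, 0, 0, 0, 0, 0, 0, 0, 0, 0, 0, 0, 0]
  squeeze: 20

```text
time: 23.15
tcp_pos: [0.5154, 0.055, 0.0471]
orientation: [0.0, 0.862, 0.507, 0.0]
contact_force: [1.3, -0.8, 8.9]
finger_gap: 0.016
grasp_force: 68.4
```

```bash
python3 hd.py
```

```text
[0.515427   0.05503428 0.04705651] [ 0.48708617 -0.34967799  8.49274301] 68.38503241539001 0.01622450163532642
y -9.1 9.0 top -24.7
rel y 36.1 rel z 6.2 angle 80.0 r 36.6
y -9.7 9.1 top -25.9
rel y 36.1 rel z 7.4 angle 78.0 r 36.8
```

Emit:
arm_command:
  commands: [0, 0, 0, 0, 0, 0, 0.24, 0, 0, 0, 0, 0, 0, 0.24]

```text
time: 23.4
tcp_pos: [0.5136, 0.0559, 0.0459]
orientation: [-0.001, 0.862, 0.507, -0.001]
contact_force: [-7.1, 6.7, 0.8]
finger_gap: 0.0205
grasp_force: 4.7
```

```bash
python3 hd.py
```

```text
[0.51364201 0.05586427 0.04584184] [-6.45021089  7.48991231  1.5996051 ] 4.705543220043182 0.020688368182323804
y -9.5 6.2 top -34.6
rel y 31.8 rel z 14.9 angle 65.0 r 35.1
y -10.7 7.0 top -36.0
rel y 32.6 rel z 16.3 angle 63.0 r 36.4
```

Emit:
arm_command:
  commands: [0, 0, 0, 0, -0.3, 0, 0.26, 0, 0, 0, 0, 0, 0, 0.26, 0, 0, 0, 0, 0, 0, 0.26]

```text
time: 23.75
tcp_pos: [0.5112, 0.0571, 0.046]
orientation: [-0.001, 0.862, 0.507, -0.001]
contact_force: [-6.8, 4.7, -0.6]
finger_gap: 0.0222
grasp_force: 3.9
```

```bash
python3 hd.py
```

```text
[0.51117055 0.057143   0.04597216] [-6.74641474  5.64862175  0.92782363] 3.9861519634723663 0.02228253376837297
y -9.9 5.1 top -39.0
rel y 27.8 rel z 19.5 angle 55.0 r 33.9
y -11.1 5.9 top -40.8
rel y 28.8 rel z 21.3 angle 54.0 r 35.8
```

The crank has some elastic spring-back. I'll ease it back slowly so it settles at its own rest angle without overshooting.

Emit:
arm_command:
  commands: [0, 0, 0, 0, -0.1, 0, 0.26, 0, 0, 0, 0, 0, 0, 0.26, 0, 0, 0, 0, -0.1, 0, 0.26, 0, 0, 0, 0, 0, 0, 0.26, 0, 0, 0, 0, 0, 0, 0.26]

```text
time: 24.3
tcp_pos: [0.5102, 0.0577, 0.0467]
orientation: [-0.0, 0.862, 0.507, -0.0]
contact_force: [-5.4, 3.7, -1.0]
finger_gap: 0.0223
grasp_force: 2.7
```

```bash
python3 hd.py
```

```text
[0.51016288 0.05775373 0.04672846] [-4.45807712  2.52974299 -0.64176258] 2.698681801557541 0.02219197802639726
y -9.8 5.0 top -40.3
rel y 30.2 rel z 21.6 angle 54.0 r 37.1
y -11.1 5.8 top -41.2
rel y 27.8 rel z 22.4 angle 51.0 r 35.7
```

Emit:
arm_command:
  commands: [0, 0, 0, 0, -0.1, 0, 0.26, 0, 0, 0, 0, 0, 0, 0.26, 0, 0, 0, 0, -0.1, 0, 0.26, 0, 0, 0, 0, 0, 0, 0.26, 0, 0, 0, 0, 0, 0, 0.26]

```text
time: 24.85
tcp_pos: [0.5087, 0.0586, 0.047]
orientation: [0.0, 0.862, 0.507, 0.0]
contact_force: [-2.2, 0.2, 0.9]
finger_gap: 0.0222
grasp_force: 1.3
```

```bash
python3 hd.py
```

```text
[0.50867613 0.05863575 0.04694154] [-3.07443277 -0.55326465  0.53224417] 1.3210206851363182 0.022113190946089996
y -11.0 4.5 top -41.1
rel y 21.6 rel z 22.6 angle 44.0 r 31.2
y -11.0 6.0 top -42.5
rel y 26.6 rel z 23.9 angle 48.0 r 35.8
```

Emit:
arm_command:
  commands: [0, 0, 0, 0, -0.05, 0, 0.27, 0, 0, 0, 0, 0, 0, 0.28, 0, 0, 0, 0, -0.05, 0, 0.28, 0, 0, 0, 0, 0, 0, 0.3, 0, 0, 0, 0, 0, 0, 0.32, 0, 0, 0, 0, 0, 0, 0.34, 0, 0, 0, 0, 0, 0, 0.34]

```text
time: 25.6
tcp_pos: [0.5079, 0.0591, 0.047]
orientation: [0.0, 0.862, 0.507, 0.0]
contact_force: [-0.2, 0.2, -0.1]
finger_gap: 0.0291
grasp_force: 0.0
```

```bash
python3 hd.py
```

```text
[0.50790211 0.05913403 0.04696815] [ 0.30448959  0.57131699 -0.21879244] 0.0 0.029121112771278396
y -12.7 2.9 top -45.1
rel y 22.5 rel z 26.6 angle 40.0 r 34.9
```

Emit:
arm_command:
  commands: [0, 0, 0, 0, 0, 0, 0.36, 0, 0, 0, 0, 0, 0, 0.38, 0, 0, 0, 0, 0, 0, 0.4, 0, 0, 0, 0, 0, 0, 0.4, 0, 0, 0, 0, 0, 0, 0.4, 0, 0, 0, 0, 0, 0, 0.4, 0, 0, 0, 0, 0, 0, 0.4, 0, 0, 0, 0, 0, 0, 0.4]

```text
time: 26.45
tcp_pos: [0.5078, 0.0592, 0.0469]
orientation: [-0.0, 0.862, 0.507, 0.0]
contact_force: [0.1, -0.6, 0.3]
finger_gap: 0.0343
grasp_force: 0.0
```

```bash
python3 hd.py
```

```text
[0.50779018 0.05914325 0.04692708] [0.08290884 0.75899818 0.18566445] 0.0 0.03425788221189872
y -12.5 2.9 top -45.0
rel y 22.6 rel z 26.5 angle 41.0 r 34.8
```

Emit:
arm_command:
  commands: [0, 0, 0, -2, 0, 0, 0.4, 0, 0, 0, -3, 0, 0, 0.4, 0, 0, 0, -3, 0, 0, 0.4, 0, 0, 0, 0, 0, -3, 0.4, 0, 0, 0, 0, 0, -4.5, 0.4, 0, 0, 0, 0, 0, -4.5, 0.4, 0, 0, 0, 0, 0, -4.5, 0.4, 0, 0, 0, 0, 0, 0, 0.4]

```text
time: 27.3
tcp_pos: [0.4707, -0.0111, 0.2178]
orientation: [0.003, 0.862, 0.507, 0.003]
contact_force: [-0.8, 0.4, -1.3]
finger_gap: 0.034
grasp_force: 0.0
```

Emit:
arm_command:
  commands: [0, 0, 0, 4, 0, 0, 0.4, 0, 0, 0, 4, 0, 0, 0.4, 0, 0, 0, 3, 0, 0, 0.4, 0, 0, 0, 0, 0, 0, 0.4, 0, 0, 0, 0, 0, 0, 0.4]

```text
time: 27.8
tcp_pos: [0.5222, 0.0857, 0.2114]
orientation: [-0.0, 0.862, 0.507, -0.0]
contact_force: [0.1, -0.3, -0.6]
finger_gap: 0.0341
grasp_force: 0.0
```

```bash
cat > fin.py <<'E'
from h import *
im=grab('wrist');cv2.imwrite('pics/fin.png',im['color'][...,::-1]);T=toolcloud(im);X=cloud(im);s=manip.state();print(s['tcp_pos'])
ok=np.isfinite(X).all(-1)
m=ok&(abs(X[...,2]-.118)<.004)&(T[...,0]>20)&(abs(T[...,1]+12)<55);print('blk',rect(T[m]),np.median(X[m][:,2]))
b=rect(T[m])[2]
# handle: dark, vise x -165..-128 => tool x relative to block centre (vise 22)
x=T[...,0]-b[0]+22;y=T[...,1]-b[1]
h=ok&(im['color'].max(-1)<75)&(x<-126)&(x>-168)&(abs(y)<50)&(X[...,2]>.03)&(X[...,2]<.107)
z=X[h][:,2]*1000;top=np.percentile(z,95);yy=y[h];k=z>top-2
print(len(z),'handle y',yy.min(),yy.max(),np.median(yy[k]),'top',top,'angle',np.degrees(np.arctan2(np.median(yy[k]),top-65.5)), np.degrees(np.arccos((top-65.5)/36)))
E
python3 fin.py
```

```text
[0.52210761 0.0851228  0.21157036]
blk (2020, np.float64(93.2), array([139.4, -27.4], dtype=float32), [(np.float32(51.5), np.float32(90.4)), (np.float32(29.3), np.float32(0.4))]) 0.11835726074664293
738 handle y 13.676531801653663 31.030119156612653 22.519633912566228 top 94.54049731165547 angle 37.79201105191129 36.2271381830004
```

Emit:
arm_command:
  commands: [0, 0, 0, -1, -2, 0, 0.4, 0, 0, 0, 0, 0, 0, 0.4, 0, 0, 0, 0, 0, 0, 0.4, 0, 0, 0, 0, 0, 0, 0.4, 0, 0, 0, 0, 0, 0, 0.4, 0, 0, 0, 0, 0, 0, 0.4, 0, 0, 0, 0, 0, 0, 0.4, 0, 0, 0, 0, 0, 0, 0.4]

```text
time: 28.65
tcp_pos: [0.5001, 0.0863, 0.2118]
orientation: [-0.0, 0.862, 0.507, -0.0]
contact_force: [-0.5, 0.3, -0.2]
finger_gap: 0.0343
grasp_force: 0.0
```

```bash
python3 fin.py; python3 - <<'E'
from h import *
im=load('wrist');T=toolcloud(im);X=cloud(im);ok=np.isfinite(X).all(-1)
t=T[ok&(abs(X[...,2]-.1)<.003)&(T[...,0]>40)]
for y in(-42,-38,-34,22,26):
    k=np.sort(t[abs(t[:,1]-y)<1.5][:,0]);g=np.where(np.diff(k)>8)[0];print(y,[(k[i].round(1),k[i+1].round(1)) for i in g])
E
```

```text
[0.5001006  0.08638549 0.21185843]
blk (1594, np.float64(93.5), array([144.3,  -7.2], dtype=float32), [(np.float32(19.4), np.float32(179.5)), (np.float32(51.8), np.float32(89.5))]) 0.11840502493561733
679 handle y 12.859496740216706 31.007776703562985 22.055445083729776 top 94.57645221230862 angle 37.18151303795774 36.13019848204541
-42 [(np.float64(135.3), np.float64(158.6))]
-38 [(np.float64(134.9), np.float64(158.7))]
-34 []
22 [(np.float64(134.7), np.float64(158.8))]
26 [(np.float64(134.5), np.float64(158.3))]
```

View pics/fin.png

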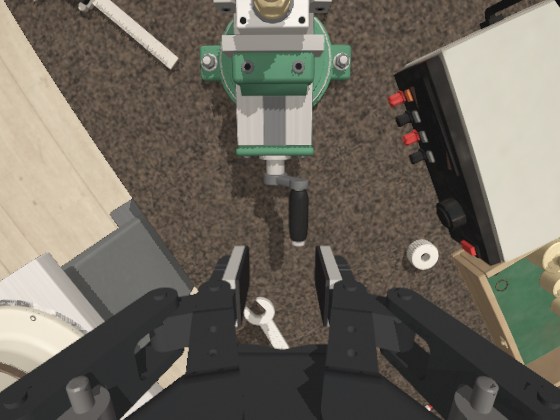

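The final view shows the block clamped at the top centre, the crank at (298,215), and the gripper clear of everything. The crank rests at about 37° past contact and isn't moving. It settled at nearly the same angle after every tightening, so that is its natural rest point. I'll hand the job in.

```bash
python3 -c "
from plant import manip
print(manip.close_job())"
```

```text
the job is handed in; nothing more can be done
None
```

The manifold is seated flat and square in the pocket and clamped, and the job is handed in; the one doubt is tightness: I turned the crank up to 79° past contact, but it sprang back each time and rests about 37° past, just short of the 45° (1/8 turn) you called tight.

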